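# Route the grinding balls through the diverter chute

## Robot

A 6-joint arm with a two-finger parallel gripper is mounted at the origin on a cart in front of the work surface, level with it; the furniture and walls round the work are solid. World frame = base frame: x ahead of the robot, y to its left, z up, the work surface at z = 0. Lengths are in m, angles in rad, forces in N, time in s.
With the tool pointing down it reaches from about 0.35 to 0.975 m from the base axis. Payload 4.9 kg.
Tool frame: the origin (TCP) lies at the very end of the fingers, on their centre line; the grasp point (between the pads) lies 19 mm behind it; z points along the fingers, y is the line along which they close (so a half turn about z gives the same grasp; the last joint's range is limited). The gripper opens to 85 mm and grips with 20 to 120 N. Pads are 22 mm wide; open, the fingers measure 114 mm over their backs; the gripper's body (76 mm by 85 mm) begins 54 mm behind the grasp point. The pads swing forward as they close: fully open they stand 13 mm farther back than shut.
Start: joints at [-1.306, 0.053, 1.613, -0, 1.476, -0.119], TCP at [0.234, -0.58, 0.231] pointing down, gripper open.
Joint ranges: [-3.01, 3.01], [-1.01, 2.22], [0.06, 2.58], [-1.02, 4.17], [0.09, 2.62], [-3.14, 3.14]. Speed limits (rad/s): [2.57, 2.57, 3.14, 3.14, 3.14, 3.14].

## Interface

Orientations are given as a rotation vector (axis times angle).
In Python, from station import get_obs, get_image, finish_job gives the robot as it stands. The module is installed in compiled form; this text tells all that it offers.
- The arm moves only by the tool carry_out, never from a script. Its argument "rows" is a list of rows, each a list of 7 numbers: the turn, a rotation vector about the tool's x, y, z as a fraction of full scale, then the shift along the tool's x, y, z as a fraction of full scale, then the closure, from -1 (fully open) to 1 (shut). A call has 1 to 5 rows; each row is the pose to reach, as a shift and turn from the pose commanded when the call began, along the tool's axes at that moment, turning the shorter way round; what a row does not reach only later rows make up. Full scale, the value 1, is 300 mm for a shift and pi rad for a turn. A row lasts 1/10 s, in which the tool goes at most 50 mm and 8.59 degrees, less where a joint would pass 70% of its speed; a pose out of reach is approached as far as the arm can. A call with a number of a shift or a turn outside -1 to 1 is refused whole. A call with a gripper value outside its range is refused whole. The fingers move at their own pace and stop on an object; "force" is the grip in N (left out, the last holds). Time passes only in rows, so rows that repeat a pose let the fingers close. It gives the time, the measured TCP pose, the force, the opening and the grip force at its end, in the units of the state.
- get_obs(): the state, without advancing time (a new reading comes with each control period).
- get_image(name): name is "scene" or "top" or "wrist"; returns a dict with "img" (480x640x3 uint8, blue, green, red), "mtx" (3x3 intrinsics, pixels), "R" (3x3) and "t" (3): a world point X has camera coordinates R X + t. Camera axes: x right, y down, z forward; pixel columns grow to the right and rows downward; lengths in m; the calibration is good to about 2 mm. A picture is of the moment at which its call begins. There is no depth.
- finish_job(): hands the job in; it is judged then, once.
The state is a dict: "t": time; "q": joint angles; "dq": joint speeds; "effort": joint torques, N m; "tool_pos": TCP position; "tool_rot": TCP orientation; "contact_force": force on the tool from outside, world axes, zero at the start; "wrist_torque": the same for the moment, N m; "opening": finger opening in m; "grip_force": force on a finger pad.
Only numpy, scipy, OpenCV 4.12 (cv2) and the standard library are available. Lean on these libraries where they do the work, as an engineer would, in place of code of your own. Each camera call takes 0.05 s, during which the arm holds its last target. There are 200 camera calls.

## Task

Swing the orange lever of the diverter chute fully over, so that its flap shuts the way to the white tray and opens the way to the blue tray. Then pick up the steel scoop by its black grip and pour both white ceramic grinding balls into the funnel on top of the chute, so that they end in the blue tray. Finally set the empty scoop down upright on the worktop and let it go, leaving the lever over.

Things in the scene. Friction and masses are not known exactly. Their poses are not given: they have to be found in the camera images.
- chute: Fixed two-way chute: white and grey box, clear front, 200 mm wide (y), 178 mm high (a guard along the front of its funnel: 215). Origin: centre of its underside. Its -x side (clear front, lever) faces the robot within about 12 degrees; +y is its left exit seen from the robot, -y its right one. Inside, two slopes lead out to +y and -y, each over a tray.
- funnel (a point): Centre of the open funnel mouth on top of the chute: chute x = 20, y = 0, z = 178 mm (rim height). The mouth measures 102 mm in x and 124 mm in y and narrows to a throat 60 x 50 mm about chute x = 0, y = 0. Along its front edge (chute x = -32) a guard wall rises to z = 215 mm and catches balls poured from behind towards the robot. Axes as the chute's.
- flap (a joint): Angle of flap and lever, which turn together about an axle along chute x at chute y = 0, z = 88 mm. 0: upright, both exits half open (starts near it). Stops at +-0.5. Positive: they lean to the chute's -y, shut the -y exit, balls leave at +y; negative: the reverse. The lever leans away from the exit in use. About 0.5 N at the knob moves it; friction holds it.
- lever_knob (a point): Centre of the orange ball knob, 24 mm across, at the end of the lever, 118 mm from the axle and in front of the clear front (chute x = -80 mm, front panel face at -34, its steel edge strips and screw heads to -43); the lever below it is a steel rod 8 mm thick.
- blue_bin: Blue open tray 110 x 116 mm (x, y), 35 mm high, walls 4 mm, fixed under one exit, its centre 157 mm from the chute's origin along the chute's +y or -y (which one varies); an equal white tray is under the other exit. Origin: centre of its underside, axes as the chute's.
- scoop: Loose steel scoop, 150 g, 100 mm long (x), 56 wide (y), walls 50 high, mouth at -x, which faces the robot within 30 degrees. Origin: centre of underside. The floor rises 15 degrees to the mouth: balls rest at the back; tipping the mouth down 45 to 55 degrees empties it. Black upright grip: 10 mm thick (y), 30 long (centred x = -3), z = 54 to 106 mm, on a bridge as wide as the scoop.
- scoop_mouth (a point): Middle of the scoop's pouring edge, in the scoop's frame x = -50 mm, y = 0, z = 32 mm; the mouth is 50 mm wide inside.
- ball_1_center (a point): Centre of a white ceramic ball, 20 mm across, 16 g, lying in the back of the scoop.
- ball_2_center (a point): Centre of the other white ceramic ball, alike.
Mind the look-alikes: they are no part of the job. There is more than one size of the blue_bin; the one meant has the size given above.

How it is judged:
By the outcome, as a careful person would: the job done as asked, in the order asked, and still so for the second after the job is handed in, with the robot touching nothing.
It also fails if it takes over 72 s, if anything falls off the work surface, if the arm or the gripper's body presses on something with over 40 N, if the wrist force passes 120 N, or if a joint passes its speed limit or range.

## Working session

There is one attempt and no reset: what is moved stays moved. The work goes in short steps, Python scripts to look and compute and a tool call to move; the robot and the scene stay as the last step left them, time stands still between calls to the robot, and variables do not carry over. Pictures are saved under pics/ and viewed, at most 10 in all, crops included, and the job is handed in when it is done.

Besides the shell and the picture viewer there is one more tool, called after "Call:" as a command line: name --pt "numbers of a row" for each row, then --argument value for the rest. carry_out: Moves the arm, as the interface text tells. Shift numbers are shares of 300 mm and turn numbers shares of pi rad, none past 1 either way. Its arguments: {"type":"object","properties":{"rows":{"type":"array"},"force":{"type":"number"}},"required":["rows"]}

```bash
mkdir -p pics; python3 - <<'E'
from station import *
import cv2
for n in("scene","top"):
    d=get_image(n); cv2.imwrite(f"pics/{n}0.png",d["img"]); print(n,d["mtx"].tolist(),d["R"].tolist(),d["t"])
o=get_obs(); print(o)
E
```

```text
scene [[565.5975245868665, 0.0, 317.6295670724189], [0.0, 565.5975245868665, 243.9432611893309], [0.0, 0.0, 1.0]] [[-0.854717820618749, -0.518665188851302, 0.021068198560370996], [-0.38184655897810177, 0.6007215176191582, -0.7023723112893322], [0.351639947266119, -0.6083749502923167, -0.7114979039628314]] [0.53097048 0.35253891 0.98336481]
top [[597.9570708091986, 0.0, 319.1723514327314], [0.0, 597.9570708091986, 239.39921660429232], [0.0, 0.0, 1.0]] [[0.0022676519094767763, -0.9998893476530407, -0.01470204763949455], [-0.9938940390557855, -0.0006316966819087652, -0.11033693891294276], [0.11031544263698462, 0.014862483281019597, -0.9937854948159225]] [-0.03363628  0.64984252  1.32981002]
{'t': 0.1, 'q': array([-1.30597517e+00,  5.33200644e-02,  1.61415439e+00, -1.37542943e-05,
        1.47597669e+00, -1.19006792e-01]), 'dq': array([-1.32921424e-05, -1.46084597e-03, -2.04360935e-03,  5.17479262e-04,
       -8.97002114e-05, -9.71550639e-04]), 'effort': array([ 6.91027726e-04, -3.94912326e+01, -3.71360350e+01, -6.03174726e-05,
        3.99213939e-03, -2.48468126e-06]), 'tool_pos': array([ 0.23389154, -0.57898556,  0.2301692 ]), 'tool_rot': array([-3.08209711e+00, -5.98870015e-01,  2.33960560e-04]), 'contact_force': array([0.16202753, 0.40481022, 0.15960087]), 'wrist_torque': array([ 0.00911817, -0.00014485, -0.01422412]), 'grip_force': 0.0, 'opening': 0.08529793898401343}
```

View pics/scene0.png

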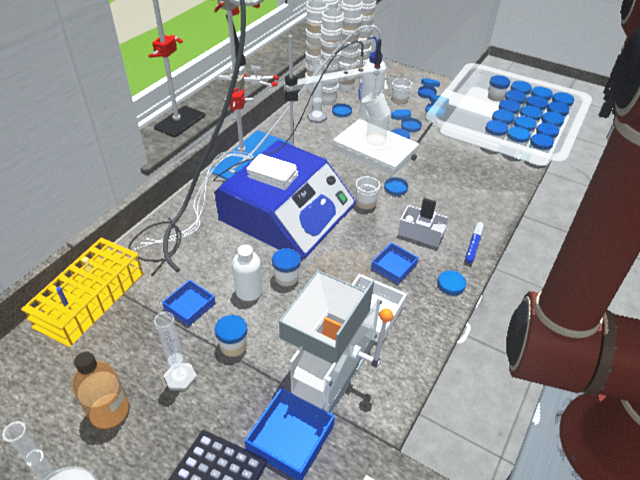

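View pics/top0.png

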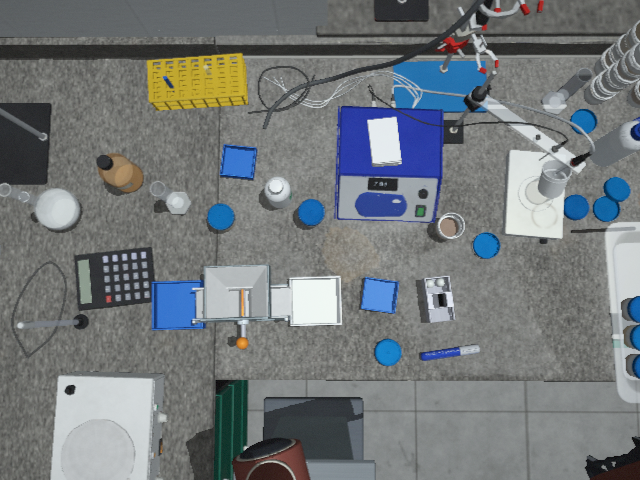

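```bash
cat > h.py <<'E'
import numpy as np,cv2
from station import *
from scipy.spatial.transform import Rotation as Ro
def ray(d,uv):
    v=d["R"].T@np.linalg.solve(d["mtx"],np.array([uv[0],uv[1],1.])); return -d["R"].T@d["t"],v
def onz(d,uv,z):
    c,v=ray(d,uv); return c+v*(z-c[2])/v[2]
def tri(d1,u1,d2,u2):
    A=np.zeros((3,3));b=np.zeros(3)
    for d,u in((d1,u1),(d2,u2)):
        c,v=ray(d,u);v/=np.linalg.norm(v);P=np.eye(3)-np.outer(v,v);A+=P;b+=P@c
    return np.linalg.solve(A,b)
def proj(d,X):
    p=d["mtx"]@(d["R"]@np.array(X)+d["t"]);return p[:2]/p[2]
E
python3 - <<'E'
import cv2,numpy as np
a=cv2.imread("pics/top0.png"); 
c1=cv2.resize(a[255:360,145:350],None,fx=3.9,fy=3.9,interpolation=2)[:, :800]
c2=cv2.resize(a[265:330,410:465],None,fx=3,fy=3,interpolation=2)
s=cv2.imread("pics/scene0.png")
c3=cv2.resize(s[195:250,390:455],None,fx=3,fy=3,interpolation=2)
W=np.zeros((600,800,3),np.uint8)
W[:c1.shape[0],:c1.shape[1]]=c1; y=412
W[y:y+188,:c2.shape[1]]=c2[:188]; W[y:y+c3.shape[0],200:200+c3.shape[1]]=c3
cv2.imwrite("pics/crop1.png",W)
E
```

```text
(no output)
```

View pics/crop1.png

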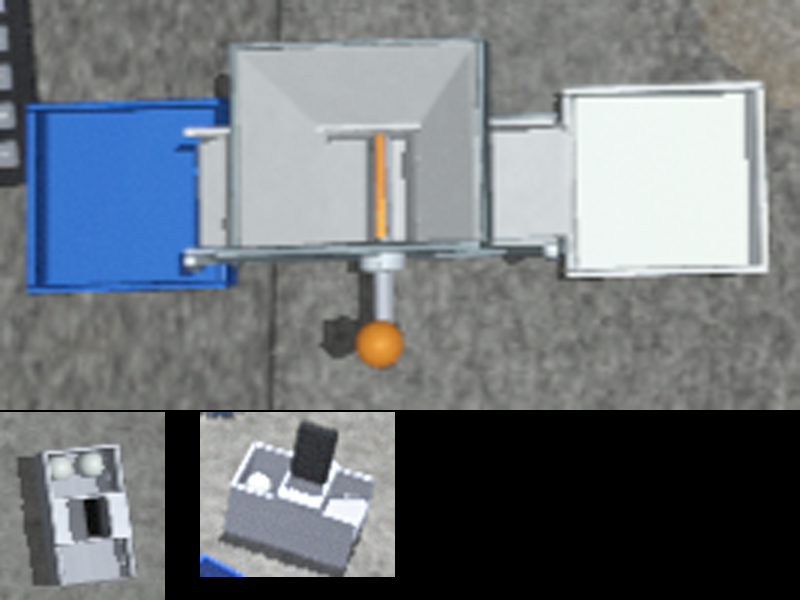

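```bash
python3 - <<'E'
from h import *
t=get_image("top");s=get_image("scene")
f=lambda p:(145+p[0]/3.9,255+p[1]/3.9)
g=lambda p:(410+p[0]/3,265+(p[1]-412)/3)
B=[onz(t,f(p),.035)[:2] for p in((27,103),(27,292))];W=[onz(t,f(p),.035)[:2] for p in((765,82),(768,273))]
b=np.mean(B,0);w=np.mean(W,0);print("trays",B,W,np.linalg.norm(b-w))
o=(b+w)/2;d=b-w;print("chute",o,"yaw",np.degrees(np.arctan2(-d[0],d[1])))
ya=np.arctan2(-d[0],d[1]);C=np.array([[np.cos(ya),-np.sin(ya)],[np.sin(ya),np.cos(ya)]])
print("rim corners in chute",[(C.T@(onz(t,f(p),.178)[:2]-o)).round(3) for p in((230,43),(485,40),(488,245))])
def cen(im,lo,hi,box):
    h=cv2.cvtColor(im["img"],40);m=cv2.inRange(h,lo,hi);k=np.zeros_like(m);x,y,X,Y=box;k[y:Y,x:X]=m[y:Y,x:X];M=cv2.moments(k,True);return M["m10"]/M["m00"],M["m01"]/M["m00"]
k1=cen(t,(8,150,120),(20,255,255),(230,332,256,352));k2=cen(s,(8,150,120),(20,255,255),(375,305,397,325))
k=tri(t,k1,s,k2);print("knob",k1,k2,k,"chute",C.T@(k[:2]-o))
r=[onz(t,g(p),.05)[:2] for p in((40,452),(118,446),(132,576),(55,585))]
print("scoop",r,np.mean(r,0)); a=(r[0]+r[1]-r[2]-r[3])/2;print(np.linalg.norm(a),"yaw",np.degrees(np.arctan2(a[1],a[0])))
print("grip",tri(t,g((96,517)),s,(429.3,200.3)),onz(t,g((96,517)),.106))
o=get_obs();print(Ro.from_rotvec(o["tool_rot"]).as_matrix().round(4).tolist(),o["t"])
E
```

```text
trays [array([0.55350189, 0.34788816]), array([0.44434441, 0.34425704])] [array([ 0.56641568, -0.08273385]), array([ 0.45640221, -0.08426564])] 0.42975375959829354
chute [0.50516605 0.13128642] yaw 1.6648702905446557
rim corners in chute [array([0.076, 0.067]), array([ 0.074, -0.067]), array([-0.032, -0.067])]
knob (241.8490566037736, 342.8018867924528) (385.6666666666667, 315.36842105263156) [0.42658929 0.11631935 0.2046125 ] chute [-0.07897843 -0.01267784]
scoop [array([ 0.56079645, -0.26620673]), array([ 0.56535858, -0.32430375]), array([ 0.4692769 , -0.33254462]), array([ 0.46252818, -0.27561441])] [ 0.51449003 -0.29966738]
0.0975748089225856 yaw 5.188692614622767
grip [ 0.51164999 -0.295677    0.10992627] [ 0.51208639 -0.29628641  0.106     ]
[[0.9272, 0.3745, -0.0003], [0.3745, -0.9272, 0.0013], [0.0002, -0.0013, -1.0]] 0.2
```

Call:
carry_out --pt "0 0 0.122 0.65 -0.36 -0.2 1" --pt "0 0 0.122 0.65 -0.36 -0.2 1" --pt "0 0 0.122 0.65 -0.36 -0.2 1" --pt "0 0 0.122 0.65 -0.36 -0.2 1" --pt "0 0 0.122 0.65 -0.36 -0.2 1"

```text
t: 0.7
tool_pos: [0.3761, -0.4041, 0.2926]
tool_rot: [3.141, 0.004, 0.002]
contact_force: [0.9, 0.5, -0.4]
opening: 0.0124
grip_force: 0.0
```

Call:
carry_out --pt "0 0 0 0.08 -0.8 0 1" --pt "0 0 0 0.08 -0.8 0 1" --pt "0 0 0 0.08 -0.8 0 1" --pt "0 0 0 0.08 -0.8 0 1" --pt "0 0 0 0.08 -0.8 0 1"

```text
t: 1.2
tool_pos: [0.398, -0.164, 0.2912]
tool_rot: [-3.141, -0.001, -0.001]
contact_force: [1.2, 0.3, 0.4]
opening: -0.0003
grip_force: 0.0
```

Call:
carry_out --pt "0 0 0 0.08 -0.8 0 1" --pt "0 0 0 0.08 -0.8 0 1" --pt "0 0 0 0.08 -0.8 0 1" --pt "0 0 0 0.08 -0.8 0 1" --pt "0 0 0 0.08 -0.8 0 1"

```text
t: 1.7
tool_pos: [0.4217, 0.0761, 0.2914]
tool_rot: [-3.141, -0.003, -0.001]
contact_force: [2.0, -0.2, -0.0]
opening: -0.0001
grip_force: 0.0
```

Call:
carry_out --pt "0 0 0 0 -0.3 0 1" --pt "0 0 0 0 -0.3 0 1" --pt "0 0 0 0 -0.3 0.1 1" --pt "0 0 0 0 -0.3 0.24 1" --pt "0 0 0 0 -0.3 0.365 1"

```text
t: 2.2
tool_pos: [0.4218, 0.1642, 0.1805]
tool_rot: [-3.142, -0.003, -0.001]
contact_force: [-0.6, 0.1, -0.2]
opening: 0.0001
grip_force: 0.0
```

Call:
carry_out --pt "0 0 0 0.01 0.04 0 1" --pt "0 0 0 0.01 0.08 0.01 1" --pt "0 0 0 0.01 0.12 0.02 1" --pt "0 0 0 0.01 0.16 0.03 1" --pt "0 0 0 0.01 0.2 0.03 1"

```text
t: 2.7
tool_pos: [0.4258, 0.1024, 0.1741]
tool_rot: [-3.141, 0.001, -0.004]
contact_force: [-0.2, 0.5, -0.7]
opening: -0.0001
grip_force: 0.3
```

Call:
carry_out --pt "0 0 0 0 0.005 0 1" --pt "0 0 0 0 0.01 0 1" --pt "0 0 0 0 0.015 0 1" --pt "0 0 0 0 0.02 0 1" --pt "0 0 0 0 0.02 0 1"

```text
t: 3.2
tool_pos: [0.4252, 0.0983, 0.1729]
tool_rot: [-3.14, -0.002, -0.001]
contact_force: [0.7, 2.7, -0.3]
opening: -0.0001
grip_force: 1.5
```

Call:
carry_out --pt "0 0 0 0 0.005 0 1" --pt "0 0 0 0 0.01 0 1" --pt "0 0 0 0 0.01 0 1"

```text
t: 3.5
tool_pos: [0.4253, 0.0978, 0.173]
tool_rot: [-3.134, -0.003, -0.001]
contact_force: [1.9, 13.8, -1.4]
opening: 0.0002
grip_force: 6.5
```

```bash
python3 - <<'E'
from h import *
print(get_obs()["contact_force"])
t=get_image("top");s=get_image("scene")
for n,d,b in(("t",t,(215,325,285,365)),("s",s,(360,285,420,345))):
    h=cv2.cvtColor(d["img"],40);m=cv2.inRange(h,(8,150,120),(20,255,255));k=np.zeros_like(m);x,y,X,Y=b;k[y:Y,x:X]=m[y:Y,x:X];print(n,cv2.boundingRect(k),cv2.countNonZero(k))
    for a in(.4,.5):
        c=np.array([-.08,-.118*np.sin(a)]);ya=.029;p=[.5052+c[0]*np.cos(ya)-c[1]*np.sin(ya),.1313+c[0]*np.sin(ya)+c[1]*np.cos(ya),.088+.118*np.cos(a)];print(a,proj(d,p))
E
```

```text
[ 1.88698313 13.7753806  -1.44774516]
t (0, 0, 0, 0) 0
0.4 [259.20679938 342.60843   ]
0.5 [264.84101997 342.31038391]
s (400, 305, 2, 3) 4
0.4 [394.0784225  304.76741595]
0.5 [396.30613167 302.39945229]
```

Call:
carry_out --pt "0 0 0 0 -0.1 0 1" --pt "0 0 0 0 -0.13 0 1" --pt "0 0 0 0 -0.13 -0.15 0" --pt "0 0 0 0 -0.13 -0.3 -1" --pt "0 0 0 0 -0.13 -0.45 -1"

```text
t: 4.1
tool_pos: [0.4246, 0.1333, 0.3088]
tool_rot: [3.14, 0.002, -0.002]
contact_force: [0.4, -0.6, 0.5]
opening: 0.0434
grip_force: 0.0
```

Call:
carry_out --pt "0 0 0 0.12 0.8 0 -1" --pt "0 0 0 0.12 0.8 0 -1" --pt "0 0 0 0.12 0.8 0 -1" --pt "0 0 0 0.12 0.8 0 -1" --pt "0 0 0 0.12 0.8 0 -1"

```text
t: 4.6
tool_pos: [0.4608, -0.1091, 0.3077]
tool_rot: [3.14, -0.0, -0.001]
contact_force: [1.0, 0.8, 0.1]
opening: 0.085
grip_force: 0.0
```

```bash
python3 - <<'E'
from h import *
t=get_image("top");s=get_image("scene")
c=[]
for n,d,b in(("t",t,(215,325,285,365)),("s",s,(360,285,420,345))):
    h=cv2.cvtColor(d["img"],40);m=cv2.inRange(h,(8,150,120),(20,255,255));k=np.zeros_like(m);x,y,X,Y=b;k[y:Y,x:X]=m[y:Y,x:X];M=cv2.moments(k,True);c.append((M["m10"]/M["m00"],M["m01"]/M["m00"]))
print(c,tri(t,c[0],s,c[1]))
E
```

```text
[(263.57575757575756, 341.6060606060606), (395.4782608695652, 302.54782608695655)] [0.4279518  0.07469096 0.19293059]
```

Call:
carry_out --pt "0 0 -0.028 0.17 0.627 0.1 -1" --pt "0 0 -0.028 0.17 0.627 0.2 -1" --pt "0 0 -0.028 0.17 0.627 0.3 -1" --pt "0 0 -0.028 0.17 0.627 0.36 -1" --pt "0 0 -0.028 0.17 0.627 0.36 -1"

```text
t: 5.2
tool_pos: [0.5114, -0.2956, 0.1964]
tool_rot: [-3.137, -0.138, 0.006]
contact_force: [0.1, 0.8, 0.7]
opening: 0.0857
grip_force: 0.0
```

```bash
python3 - <<'E'
from h import *
d=get_image("wrist");o=get_obs();im=d["img"].copy();print(o["tool_pos"])
for z in(.106,):
    for p in((.512,-.297),(.527,-.2957),(.497,-.2983)): cv2.circle(im,tuple(int(v) for v in proj(d,(*p,z))),3,(0,0,255),-1)
cv2.imwrite("pics/w1.png",im)
E
```

```text
[ 0.51033356 -0.29645838  0.19268549]
```

View pics/w1.png

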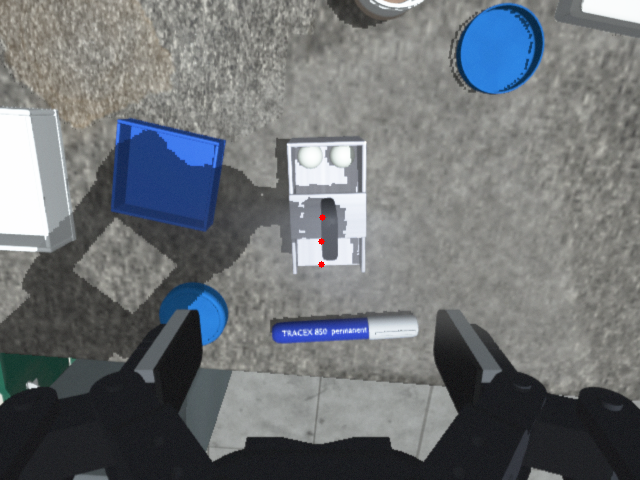

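```bash
python3 - <<'E'
from h import *
d=get_image("wrist");c=-d["R"].T@d["t"];print("cam",c, get_obs()["tool_pos"])
r=[onz(d,p,.05)[:2] for p in((288,139),(366,138),(364,270),(295,272))];print(r,np.mean(r,0))
print([proj(d,(.512,-.297,z)) for z in(.054,.106)])
m=(cv2.cvtColor(d["img"],6)[190:270,315:345]);print((m<60).sum(1),[np.where(r<60)[0][[0,-1]].tolist() for r in m if (r<60).any()][::6])
print([onz(d,p,.106)[:2] for p in((330,198),(330,260))])
E
```

```text
cam [ 0.59064658 -0.28887374  0.33434714] [ 0.51035799 -0.2946084   0.19466935]
[array([ 0.56459369, -0.26970917]), array([ 0.56994982, -0.32311872]), array([ 0.47208662, -0.33385785]), array([ 0.46576066, -0.28142513])] [ 0.5180977  -0.30202772]
[array([320.66257451, 217.22409362]), array([320.99134842, 240.79650706])]
[ 0  0  0  0  0  0  0  1 10 11 12 12 12 12  8  3  1  0  0  0  0  0  0  0
  0  0  0  0  0  0  0  0  0  0  0  0  0  0  0  0  0  0  0  0  0  0  0  0
  0  0  0  0  0  0  0  0  0  0  0  0  0  0  0  0  0  0  0  0  0  0  0  0
  0  0  0  0  0  0  0  0] [[14, 14], [6, 17]]
[array([ 0.53856746, -0.29984395]), array([ 0.50016073, -0.3035733 ])]
```

Call:
carry_out --pt "0 0 -0.005 0.013 0.02 0.1 -1" --pt "0 0 -0.005 0.013 0.02 0.2 -1" --pt "0 0 -0.005 0.013 0.02 0.3 -1" --pt "0 0 -0.005 0.013 0.02 0.38 -1" --pt "0 0 -0.005 0.013 0.02 0.415 -1"

```text
t: 5.8
tool_pos: [0.516, -0.298, 0.0738]
tool_rot: [-3.135, -0.166, 0.004]
contact_force: [-0.1, 0.9, 0.6]
opening: 0.0861
grip_force: 0.0
```

Call:
carry_out --pt "0 0 0 0 0 0 0" --pt "0 0 0 0 0 0 0.6" --pt "0 0 0 0 0 0 1" --pt "0 0 0 0 0 0 1" --pt "0 0 0 0 0 0 1" --force 50

```text
t: 6.3
tool_pos: [0.5173, -0.3005, 0.0765]
tool_rot: [3.136, 0.163, 0.002]
contact_force: [0.3, -3.0, -0.1]
opening: 0.0125
grip_force: 0.3
```

Call:
carry_out --pt "0 0 0 0 0 0 1" --pt "0 0 0 0 0 0 1" --pt "0 0 0 0 0 0 1" --pt "0 0 0 0 0 0 1"

```text
t: 6.7
tool_pos: [0.5171, -0.3006, 0.0762]
tool_rot: [3.136, 0.163, 0.001]
contact_force: [0.1, -0.9, 4.8]
opening: 0.0091
grip_force: 52.7
```

Call:
carry_out --pt "0 0 0 0 0 -0.03 1" --pt "0 0 0 0 0 -0.12 1" --pt "0 0 0 0 0 -0.23 1" --pt "0 0 0 0 0 -0.33 1" --pt "0 0 0 0 0 -0.4 1"

```text
t: 7.2
tool_pos: [0.5169, -0.2998, 0.1971]
tool_rot: [3.137, 0.164, 0.002]
contact_force: [0.8, -0.4, -1.9]
opening: 0.0089
grip_force: 51.6
```

Call:
carry_out --pt "0 0 0.004 0 -0.02 -0.08 1" --pt "0 0 0.008 0.01 -0.08 -0.17 1" --pt "0 0 0.012 0.03 -0.16 -0.26 1" --pt "0 0 0.016 0.05 -0.24 -0.32 1" --pt "0 0 0.02 0.06 -0.3 -0.35 1"

```text
t: 7.7
tool_pos: [0.5257, -0.2073, 0.3021]
tool_rot: [3.141, 0.065, 0.003]
contact_force: [0.3, -0.8, -2.1]
opening: 0.0094
grip_force: 51.6
```

```bash
python3 - <<'E'
from h import *
o=get_obs();print(o)
a=get_image("wrist")["img"][60:330,150:490];b=get_image("scene")["img"][80:280,300:560]
b=cv2.resize(b,None,fx=1.35,fy=1.35);cv2.imwrite("pics/w2.png",np.hstack([a,b[:270,:351]]))
E
```

```text
{'t': 7.7, 'q': array([-5.07631014e-01, -1.23526136e-01,  1.66791772e+00,  7.36846364e-04,
        1.59557014e+00,  1.02162659e+00]), 'dq': array([ 0.28289241, -0.16061488,  0.03929902, -0.00990733,  0.15032264,
        0.39295139]), 'effort': array([-1.38872880e+00, -3.27309608e+01, -3.88891411e+01,  4.63655207e-02,
       -3.43643012e-02, -3.03811803e-01]), 'tool_pos': array([ 0.52566802, -0.20726174,  0.30208717]), 'tool_rot': array([3.14072717e+00, 6.52698937e-02, 2.79562949e-03]), 'contact_force': array([ 0.34834645, -0.83061582, -2.12882358]), 'wrist_torque': array([-0.0047911 ,  0.0403715 ,  0.00575495]), 'grip_force': 51.62858784198761, 'opening': 0.00935281472234023}
```

View pics/w2.png

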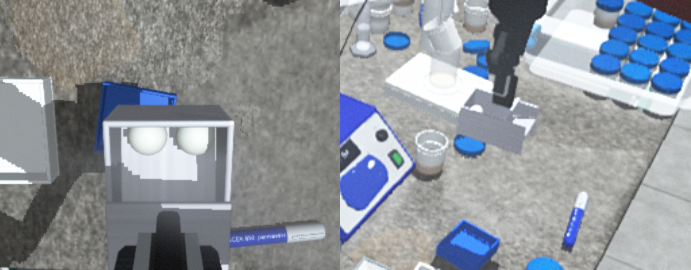

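Call:
carry_out --pt "0 0 0 0.01 -0.05 0 1" --pt "0 0 0 0.03 -0.15 0 1" --pt "0 0 0 0.05 -0.28 0 1" --pt "0 0 0 0.08 -0.42 0 1" --pt "0 0 0 0.1 -0.56 0 1"

```text
t: 8.3
tool_pos: [0.5478, -0.038, 0.2983]
tool_rot: [-3.14, -0.063, 0.004]
contact_force: [0.3, -0.7, -2.5]
opening: 0.0093
grip_force: 51.6
```

Call:
carry_out --pt "0 0 0 0.03 -0.15 0 1" --pt "0 0 0 0.06 -0.3 0 1" --pt "0 0 0 0.08 -0.43 0 1" --pt "0 0 0 0.1 -0.52 0 1" --pt "0 0 0 0.1 -0.56 0 1"

```text
t: 8.8
tool_pos: [0.5707, 0.1319, 0.2982]
tool_rot: [-3.14, -0.069, 0.005]
contact_force: [0.6, -1.0, -1.4]
opening: 0.009
grip_force: 51.6
```

Call:
carry_out --pt "0 0 0.003 0 0 0 1" --pt "0 0 0.003 0 0 0 1"

```text
t: 9.0
tool_pos: [0.571, 0.1287, 0.2994]
tool_rot: [3.14, 0.049, -0.002]
contact_force: [-0.2, 0.1, -2.5]
opening: 0.0092
grip_force: 51.6
```

```bash
python3 - <<'E'
from h import *
o=get_obs();print(o["tool_pos"],o["tool_rot"],o["q"])
cv2.imwrite("pics/s3.png",np.hstack([get_image("wrist")["img"][60:330,150:490],cv2.resize(get_image("scene")["img"][230:410,230:440],None,fx=1.5,fy=1.5)]))
E
```

```text
[0.571032   0.12873193 0.29942023] [ 3.14035261e+00  4.87665775e-02 -2.43134154e-03] [ 9.49834440e-02 -7.14720935e-02  1.62375284e+00 -7.35022732e-04
  1.59092358e+00  1.63471004e+00]
```

View pics/s3.png

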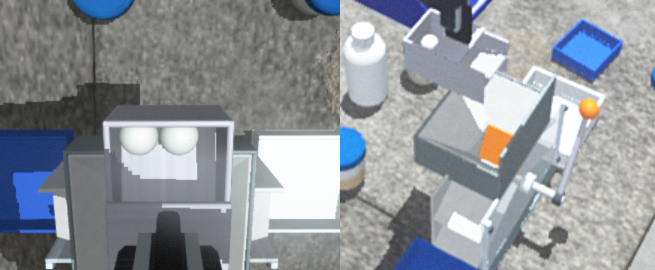

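Call:
carry_out --pt "0 0.022 0 -0.01 0 0.017 1" --pt "0 0.044 0 -0.02 0 0.035 1" --pt "0 0.067 0 -0.03 0 0.052 1" --pt "0 0.089 0 -0.04 0 0.07 1" --pt "0 0.111 0 -0.05 0 0.087 1"

```text
t: 9.6
tool_pos: [0.5562, 0.1277, 0.2742]
tool_rot: [-3.088, -0.046, -0.548]
contact_force: [-0.5, -0.2, -1.8]
opening: 0.0092
grip_force: 51.6
```

Call:
carry_out --pt "0 0.017 0 -0.012 -0.013 0.002 1" --pt "0 0.033 0 -0.024 -0.013 0.004 1" --pt "0 0.05 0 -0.036 -0.013 0.006 1" --pt "0 0.067 0 -0.048 -0.013 0.008 1" --pt "0 0.083 0 -0.06 -0.013 0.01 1"

```text
t: 10.1
tool_pos: [0.54, 0.1311, 0.2651]
tool_rot: [-2.988, -0.045, -0.942]
contact_force: [0.7, -0.4, -1.6]
opening: 0.0091
grip_force: 51.7
```

Call:
carry_out --pt "0 0.019 0 -0.011 0 -0.008 1" --pt "0 0.038 0 -0.022 0 -0.016 1" --pt "0 0.057 0 -0.033 0 -0.024 1" --pt "0 0.076 0 -0.044 0 -0.032 1" --pt "0 0.094 0 -0.055 0 -0.038 1"

```text
t: 10.6
tool_pos: [0.52, 0.1305, 0.2651]
tool_rot: [-2.813, -0.042, -1.37]
contact_force: [0.6, -0.1, -1.2]
opening: 0.0088
grip_force: 51.8
```

Call:
carry_out --pt "0 0 0 0 0 0 1" --pt "0 0 0 0 0 0 1" --pt "0 0 0 0 0 0 1" --pt "0 0 0 0 0 0 1" --pt "0 0 0 0 0 0 1"

```text
t: 11.1
tool_pos: [0.5207, 0.1317, 0.2657]
tool_rot: [-2.813, -0.044, -1.367]
contact_force: [-0.8, -0.7, -0.9]
opening: 0.0092
grip_force: 51.7
```

```bash
python3 - <<'E'
from h import *
t=get_image("top")["img"][240:380,130:360];s=get_image("scene")["img"][230:470,220:450]
cv2.imwrite("pics/p4.png",np.hstack([cv2.resize(t,(394,240)),s,cv2.resize(get_image("wrist")["img"],None,fx=.27,fy=.5)]))
E
```

```text
(no output)
```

View pics/p4.png

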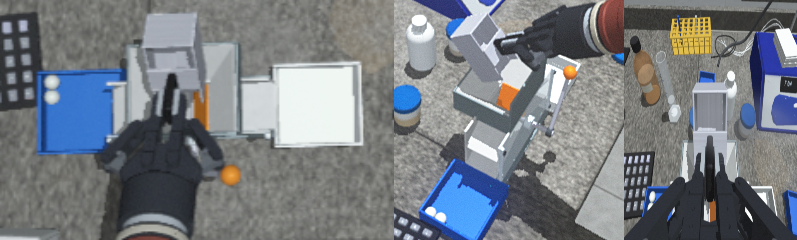

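Call:
carry_out --pt "0 0 0 0.09 0 -0.07 1" --pt "0 0 0 0.21 0 -0.164 1" --pt "0 -0.045 0 0.21 0 -0.164 1" --pt "0 -0.09 0 0.21 0 -0.164 1" --pt "0 -0.135 0 0.21 0 -0.164 1"

```text
t: 11.75
tool_pos: [0.5207, 0.1321, 0.347]
tool_rot: [-3.044, -0.049, -0.742]
contact_force: [0.3, -0.2, -1.8]
opening: 0.0088
grip_force: 51.7
```

Call:
carry_out --pt "0 -0.04 0 0 0 0 1" --pt "0 -0.08 0 0 0 0 1" --pt "0 -0.12 0 0 0 0 1" --pt "0 -0.153 0 0 0 0 1" --pt "0 -0.153 0 0 0 0 1"

```text
t: 12.25
tool_pos: [0.5226, 0.1317, 0.344]
tool_rot: [3.141, 0.049, -0.003]
contact_force: [0.7, -0.8, -1.9]
opening: 0.009
grip_force: 51.7
```

Call:
carry_out --pt "0 0 0 -0.01 0.12 0 1" --pt "0 0 0 -0.01 0.27 0 1" --pt "0 0 0 -0.02 0.42 0 1" --pt "0 0 0 -0.02 0.57 0 1" --pt "0 0 0 -0.03 0.72 0 1"

```text
t: 12.75
tool_pos: [0.5181, -0.0858, 0.3453]
tool_rot: [3.14, 0.051, 0.005]
contact_force: [0.4, 0.6, -1.0]
opening: 0.0091
grip_force: 51.7
```

Call:
carry_out --pt "0 0 0 -0.01 0.15 0 1" --pt "0 0 0 -0.01 0.3 0 1" --pt "0 0 0 -0.02 0.45 0.05 1" --pt "0 0 0 -0.02 0.6 0.1 1" --pt "0 0 0 -0.03 0.72 0.15 1"

```text
t: 13.25
tool_pos: [0.516, -0.3027, 0.2999]
tool_rot: [3.139, 0.049, 0.004]
contact_force: [1.0, 0.3, -1.8]
opening: 0.0093
grip_force: 51.7
```

Call:
carry_out --pt "0 0 0 0 0 0.15 1" --pt "0 0 0 0 0 0.3 1" --pt "0 0 0 0 0 0.45 1" --pt "0 0 0 0 0 0.57 1" --pt "0 0 0 0 0 0.65 1"

```text
t: 13.75
tool_pos: [0.5148, -0.2992, 0.1016]
tool_rot: [-3.14, -0.051, 0.002]
contact_force: [0.0, -0.7, -1.0]
opening: 0.0094
grip_force: 51.6
```

Call:
carry_out --pt "0 0 0 0 0 0.03 1" --pt "0 0 0 0 0 0.05 1" --pt "0 0 0 0 0 0.065 1" --pt "0 0 0 0 0 0.075 1" --pt "0 0 0 0 0 0.075 1"

```text
t: 14.25
tool_pos: [0.5169, -0.3009, 0.0836]
tool_rot: [3.14, 0.05, 0.002]
contact_force: [-0.6, -0.5, -2.2]
opening: 0.0091
grip_force: 51.6
```

Call:
carry_out --pt "0 0 0 0 0 0.007 1" --pt "0 0 0 0 0 0.014 1" --pt "0 0 0 0 0 0.018 1" --pt "0 0 0 0 0 0.018 1"

```text
t: 14.65
tool_pos: [0.5162, -0.3004, 0.0769]
tool_rot: [-3.141, -0.05, 0.001]
contact_force: [-0.1, 0.3, -1.4]
opening: 0.0093
grip_force: 51.6
```

Call:
carry_out --pt "0 0 0 0 0 0.004 1" --pt "0 0 0 0 0 0.008 1" --pt "0 0 0 0 0 0.008 1"

```text
t: 14.95
tool_pos: [0.5166, -0.3009, 0.0762]
tool_rot: [3.141, 0.05, 0.0]
contact_force: [-3.4, 0.3, 4.8]
opening: 0.0094
grip_force: 52.6
```

Call:
carry_out --pt "0 0 0 0 0 0 0.6" --pt "0 0 0 0 0 0 0.2" --pt "0 0 0 0 0 0 -0.4" --pt "0 0 0 0 0 0 -1" --pt "0 0 0 0 0 0 -1" --force 20

```text
t: 15.45
tool_pos: [0.5163, -0.3005, 0.0746]
tool_rot: [-3.141, -0.05, 0.0]
contact_force: [-0.6, -0.4, -0.6]
opening: 0.0741
grip_force: 0.0
```

Call:
carry_out --pt "0 0 0 0 0 0 -1" --pt "0 0 0 0 0 -0.05 -1" --pt "0 0 0 0 0 -0.2 -1" --pt "0 0 0 0 0 -0.35 -1" --pt "0 0 0 0 0 -0.5 -1"

```text
t: 15.95
tool_pos: [0.5162, -0.3004, 0.2276]
tool_rot: [3.141, 0.05, 0.001]
contact_force: [-0.0, -0.2, -0.3]
opening: 0.0854
grip_force: 0.0
```

Call:
carry_out --pt "0 0 0 -0.1 0.1 -0.15 -1" --pt "0 0 0 -0.2 0.25 -0.2 -1" --pt "0 0 0 -0.3 0.4 -0.2 -1" --pt "0 0 0 -0.35 0.5 -0.2 -1" --pt "0 0 0 -0.35 0.5 -0.2 -1"

```text
t: 16.45
tool_pos: [0.4133, -0.4581, 0.2866]
tool_rot: [3.138, 0.041, 0.0]
contact_force: [0.6, 0.6, -0.5]
opening: 0.0856
grip_force: 0.0
```

```bash
python3 - <<'E'
from h import *
print(get_obs()["contact_force"])
t=get_image("top")["img"][230:380,130:480];s=get_image("scene")["img"][180:470,220:470]
cv2.imwrite("pics/p5.png",np.hstack([cv2.resize(t,(540,290)),s]))
E
```

```text
[ 0.61137141  0.62297703 -0.5114617 ]
```

View pics/p5.png

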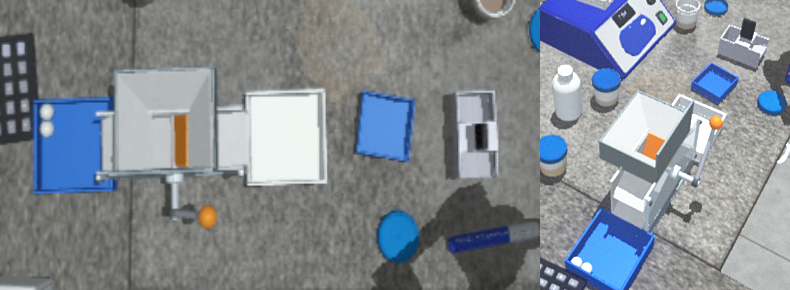

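The picture shows both balls in the blue tray, at (46,112) and (46,129). The lever is still over with its knob at (207,216), and the empty scoop stands upright and free at (477,134).

```bash
python3 -c "
from station import *
print(finish_job())"
```

```text
the job is handed in; nothing more can be done
None
```

The job is done and handed in at about 16.5 s of the 72 s: the lever is fully over against its stop, both balls are in the blue tray, and the empty scoop stands upright on the worktop, let go.

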